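Load the cup and wind the slide stage to the green flag

ROBOT

A 6-joint arm with a two-finger parallel gripper is mounted at the origin on the work surface. World frame = base frame: x ahead of the robot, y to its left, z up, the work surface at z = 0. Lengths are in m, angles in rad, forces in N, time in s.
With the tool pointing down it reaches from about 0.3 to 0.875 m from the base axis. Payload 6.4 kg.
Tool frame: the origin (TCP) lies on the centre line of the jaws, within the pads' length; the fingertips stand 8 mm ahead of it and the grasp point (between the pads) lies 11 mm behind it; z points along the fingers, y is the line along which they close (so a half turn about z gives the same grasp; the last joint's range is limited). The gripper opens to 85 mm and grips with 20 to 120 N. Pads are 22 mm wide; open, the fingers measure 114 mm over their backs; the gripper's body (76 mm by 85 mm) begins 54 mm behind the grasp point. The pads swing forward as they close: fully open they stand 13 mm farther back than shut.
Start: joints at [-1.343, 0.181, 1.607, -0, 1.354, -0.206], TCP at [0.242, -0.522, 0.239] pointing down, gripper open.
Joint ranges: [-2.99, 2.99], [-0.89, 2.07], [0.3, 2.58], [-1.14, 4.28], [0, 2.63], [-3.12, 3.12]. Speed limits (rad/s): [2.57, 2.57, 3.01, 3.14, 3.14, 3.14].

INTERFACE

Orientations are given as a unit quaternion [w, x, y, z].
In Python, from bench import ctrl gives the robot as it stands.
- The arm moves only by the shell command python3 -m handwheel 'ROWS' [OPENING]. ROWS is JSON, a list that holds one entry, the list of rows, each a list of 4 numbers: the shift along the tool's x, y, z each as a share of 20 cm, from -1 to 1, then the turn about the tool's z as a share of 1.5 rad, from -1 to 1. In form: [[[x, y, z, twist], ...]]. A call has 1 to 10 rows; each row is the pose to reach, as a shift and turn from the pose commanded when the call began, along the tool's axes at that moment; what a row does not reach only later rows make up. A row lasts 1/8 s, in which the tool goes at most 62.5 mm and 10.7 degrees, less where a joint would pass 70% of its speed; a pose out of reach is approached as far as the arm can. A call with a number of a shift or a turn outside -1 to 1 is refused whole. A call with a gripper value outside its range is refused whole. OPENING is the finger opening in mm, from 0 to 85.4, set as the call begins (- or left out, the last holds). The fingers move at their own pace and stop on an object; the grip force is fixed at half the most. Time passes only in rows, so rows that repeat a pose let the fingers close. It gives the time, the measured TCP pose, the force, the opening and the grip force at its end, in the units of the state.
- ctrl.get_obs(): the state, without advancing time (a new reading comes with each control period).
- ctrl.camera(name): name is "scene" or "top"; returns a dict with "color" (384x512x3 uint8, red, green, blue), "range_z" (384x512 float32, m along the optical axis (not along the pixel's ray), 0 where there is no reading), "K" (3x3 intrinsics, pixels), "distortion" ([k1, k2, p1, p2, k3] as OpenCV has them; the pictures are not rectified), "pose" (4x4, takes a point from camera to world coordinates). Camera axes: x right, y down, z forward; pixel columns grow to the right and rows downward; lengths in m; the calibration is good to about 2 mm. A picture is of the moment at which its call begins.
- ctrl.hand_in(): hands the job in; it is judged then, once.
The state is a dict: "time_s": time; "q": joint angles; "dq": joint speeds; "joint_efforts": joint torques, N m; "eef_pos": TCP position; "eef_rot": TCP orientation; "wrist_force": force on the tool from outside, world axes, zero at the start; "torque": the same for the moment, N m; "opening": opening from 0.0 (shut) to 1.0 (fully open); "grasp_force": force on a finger pad.
Only numpy, scipy, OpenCV 4.12 (cv2) and the standard library are available. Lean on these libraries where they do the work, as an engineer would, in place of code of your own. Each camera call takes 0.05 s, during which the arm holds its last target. There are 200 camera calls.

TASK

On the jeweller's bench, first nest the copper cup upright inside the brass holder cup on the slide stage, lowering it rather than dropping it, and let go. Then wind the stage by its crank, a little at a time, until the red pointer on the carriage stands exactly opposite the tip of the green flag (not the yellow one), and leave the cup nested. Leave the steel cup, the bench brush and the mallet alone, and move the carriage with the crank, not by pushing it.

Things in the scene. Friction and masses are not known exactly. Their poses are not given: they have to be found in the camera images.
- copper_cup: loose copper-coloured tapered cup, open on top, 50 mm high, outer diameter 42 mm at the foot and 64 mm at the rim, wall 3 mm, about 0.16 kg. Origin: centre of its underside; z up along its axis. It can be gripped across the outside just under the rim
- steel_cup: bystander: loose steel-grey cup of the same shape and size as the copper one; origin: centre of its underside
- stage: the slide stage: a fixed grey base plate 150 (x) x 340 (y) x 18 mm; origin: centre of its underside. The carriage slides along the plate's own y axis; the crank stands near its -y end, the scale (black bar with white ticks, top at z = 30 mm) runs along its +x edge with the two flags on it
- holder (a point): centre of the underside of the brass holder cup fixed on the carriage, 34 mm above the table; the cup has the same shape and size as the copper cup (rim 50 mm above this point, open on top). A nested copper cup wedges in the taper and comes to rest with its underside 14 to 22 mm above this point, and its rim as far above the holder's rim
- crank (a joint): angle of the crank wheel (rad), grows anticlockwise seen from above, range 0 to 9.42. One full turn anticlockwise moves the carriage and its pointer 50 mm along the stage's +y (7.96 mm per rad); clockwise moves it back. The wheel stays where it is left; turning it takes about 5 N at the peg
- crank_hub (a point): centre of the crank wheel on its upper face, 68 mm above the table, on its vertical axis; the wheel is an aluminium disc of 104 mm diameter, 10 mm thick
- crank_peg (a point): centre of the top of the black upright crank peg, which is 18 mm in diameter and stands 40 mm high on the wheel's upper face, 40 mm from the axis; it can be pushed sideways with closed fingers or pinched from above
- pointer (a point): tip of the red pointer that sticks out of the carriage's +x side and moves with the carriage
- green_flag: green flag clipped fixed on the scale, 33 mm high with an upright paddle 16 mm wide, with a pointed tip towards the pointer (its own -x) on its own y = 0; origin: on the scale's top, on the line of the tip. Its axes are parallel to the stage's. The pointer is aligned when its y in this frame is 0
- yellow_flag: yellow flag of the same shape, not to be used; origin and axes as the green one
- bench_brush: bystander: loose bench brush, 170 mm long
- mallet: bystander: loose mallet, 240 mm long
- carriage: the carriage: dark steel plate 88 x 80 x 11 mm that slides on the stage and carries the holder cup and the pointer; origin: centre of the plate's underside, 23 mm above the table, 11 mm below point holder

How it is judged:
By the outcome, as a careful person would: the job done as asked, in the order asked, and still so for the second after the job is handed in, with the robot touching nothing.
It also fails if it takes over 58 s, if anything falls off the work surface, if the arm or the gripper's body presses on something with over 40 N, if the wrist force passes 120 N, or if a joint passes its speed limit or range.

## Working session

There is one attempt and no reset: what is moved stays moved. The work goes in short steps, Python scripts to look and compute and a shell command to move; the robot and the scene stay as the last step left them, time stands still between calls to the robot, and variables do not carry over. Pictures are saved under pics/ and viewed, at most 10 in all, crops included, and the job is handed in when it is done.

```bash
ls; mkdir -p pics; python3 - <<'E'
from bench import ctrl
import cv2,numpy as np
o=ctrl.get_obs(); print({k:np.round(v,3) for k,v in o.items()})
for n in("scene","top"):
    c=ctrl.camera(n); np.savez(f"pics/{n}0.npz",**c); cv2.imwrite(f"pics/{n}0.png",c["color"][:,:,::-1]); print(n,np.round(c["K"],1).tolist(),c["distortion"],np.round(c["pose"],3).tolist())
E
```

```text
pics
{'time_s': np.float64(0.0), 'q': array([-1.343,  0.182,  1.608, -0.   ,  1.354, -0.206]), 'dq': array([-0.001,  0.001,  0.001, -0.002,  0.001,  0.001]), 'joint_efforts': array([ 0.0000e+00, -4.4488e+01, -3.5134e+01, -0.0000e+00,  9.0000e-03,
        0.0000e+00]), 'eef_pos': array([ 0.242, -0.521,  0.238]), 'eef_rot': array([-0.001,  0.977,  0.215, -0.   ]), 'wrist_force': array([ 0.298, -0.025,  0.392]), 'torque': array([ 0.022,  0.014, -0.047]), 'grasp_force': np.float64(0.0), 'opening': np.float64(1.004)}
scene [[390.0, 0.0, 257.7], [0.0, 390.0, 188.8], [0.0, 0.0, 1.0]] [0.02835003 0.         0.         0.         0.        ] [[-0.831, 0.38, -0.407, 0.951], [0.556, 0.595, -0.58, 0.583], [0.022, -0.708, -0.706, 0.833], [0.0, 0.0, 0.0, 1.0]]
top [[353.8, 0.0, 255.9], [0.0, 353.8, 197.4], [0.0, 0.0, 1.0]] [-0.09666202  0.          0.          0.          0.        ] [[-0.022, -0.997, 0.08, 0.461], [-0.999, 0.02, -0.025, -0.019], [0.023, -0.081, -0.996, 1.192], [0.0, 0.0, 0.0, 1.0]]
```

View pics/scene0.png

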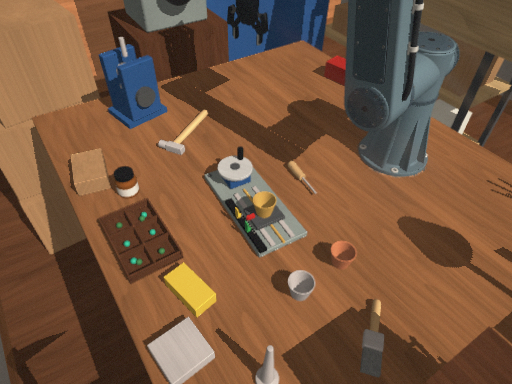

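View pics/top0.png

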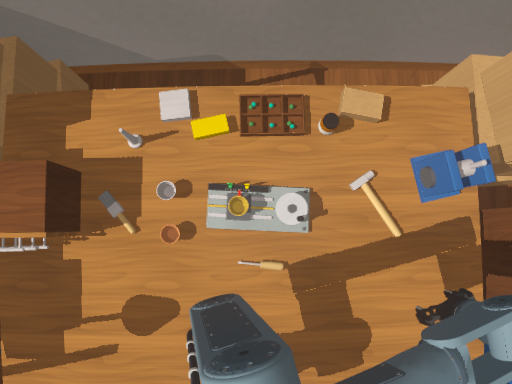

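The scene view shows the copper cup at (342,254), the steel cup at (301,285), the brass holder at (264,205) and the crank at (236,170). The top view shows copper at (170,234), steel at (166,190), the holder at (238,206), the wheel at (291,208), the green flag at (230,187), yellow at (248,187) and the red pointer at (239,192).

```bash
cat > h.py <<'E'
import cv2,numpy as np
def ray(c,uv):
    p=cv2.undistortPoints(np.array(uv,float).reshape(-1,1,2),c["K"],c["distortion"])[:,0]
    d=np.c_[p,np.ones(len(p))]@c["pose"][:3,:3].T
    return c["pose"][:3,3],d
def plane(c,uv,z):
    o,d=ray(c,uv); return o+d*((z-o[2])/d[:,2])[:,None]
def two(c1,u1,c2,u2):
    (o1,d1),(o2,d2)=ray(c1,[u1]),ray(c2,[u2])
    s=np.linalg.lstsq(np.c_[d1[0],-d2[0]],o2-o1,rcond=None)[0]
    a,b=o1+s[0]*d1[0],o2+s[1]*d2[0]
    return (a+b)/2,np.linalg.norm(a-b)
def cloud(c):
    h,w=c["range_z"].shape; v,u=np.mgrid[:h,:w]
    o,d=ray(c,np.c_[u.ravel(),v.ravel()])
    return (o+d*c["range_z"].reshape(-1,1)).reshape(h,w,3)
E
python3 - <<'E'
from h import *
T=dict(np.load("pics/top0.npz"));S=dict(np.load("pics/scene0.npz"))
a=cv2.resize(T["color"][170:250,140:320],None,fx=4.4,fy=4.4,interpolation=cv2.INTER_CUBIC)
b=cv2.resize(S["color"][140:260,195:315],None,fx=5,fy=5,interpolation=cv2.INTER_CUBIC)
cv2.imwrite("pics/a.png",a[:,:,::-1]);cv2.imwrite("pics/b.png",b[:,:,::-1])
for n,c,R in(("top",T,(150,250,140,320)),("scene",S,(140,320,190,370))):
    P=cloud(c);hsv=cv2.cvtColor(c["color"],cv2.COLOR_RGB2HSV)
    r=np.zeros(hsv.shape[:2],bool);r[R[0]:R[1],R[2]:R[3]]=1
    for k,l,h in(("red",(0,180,100),(6,255,255)),("green",(50,150,60),(75,255,255)),("yellow",(26,180,120),(34,255,255)),("brass",(18,150,60),(25,255,255))):
        m=(cv2.inRange(hsv,l,h)>0)&r
        N,L,st,ce=cv2.connectedComponentsWithStats(m.astype(np.uint8))
        for i in range(1,N):
            if st[i,4]>=3: print(n,k,st[i].tolist(),ce[i].round(1),np.nanmedian(P[L==i],0).round(3))
E
```

```text
top red [238, 191, 3, 4, 7] [238.9 193. ] [0.569 0.007 0.045]
top green [229, 184, 3, 4, 6] [229.8 185.5] [0.595 0.036 0.039]
top yellow [245, 184, 4, 1, 4] [246.5 184. ] [ 0.596 -0.018  0.063]
top yellow [245, 186, 4, 3, 8] [246.2 186.8] [ 0.59  -0.017  0.039]
top brass [229, 182, 3, 1, 3] [230. 182.] [0.611 0.037 0.004]
top brass [244, 183, 6, 4, 13] [246.6 184.2] [ 0.598 -0.02   0.019]
top brass [229, 196, 20, 20, 300] [238.3 205.2] [0.529 0.01  0.052]
top brass [207, 205, 19, 2, 29] [217.6 205.3] [0.532 0.077 0.024]
top brass [251, 207, 22, 2, 30] [262.3 207.4] [ 0.523 -0.071  0.024]
scene red [247, 213, 8, 7, 39] [250.4 216.1] [0.57  0.008 0.043]
scene green [245, 222, 6, 10, 28] [247.3 227. ] [0.6   0.039 0.046]
scene brass [244, 190, 32, 27, 433] [263.3 203.1] [0.523 0.    0.065]
scene brass [235, 207, 7, 12, 52] [237.3 212.9] [ 0.596 -0.016  0.044]
scene brass [271, 225, 14, 17, 32] [277.4 233.6] [0.533 0.084 0.023]
scene brass [190, 269, 27, 49, 792] [199.8 294.7] [0.788 0.142 0.034]
```

View pics/a.png

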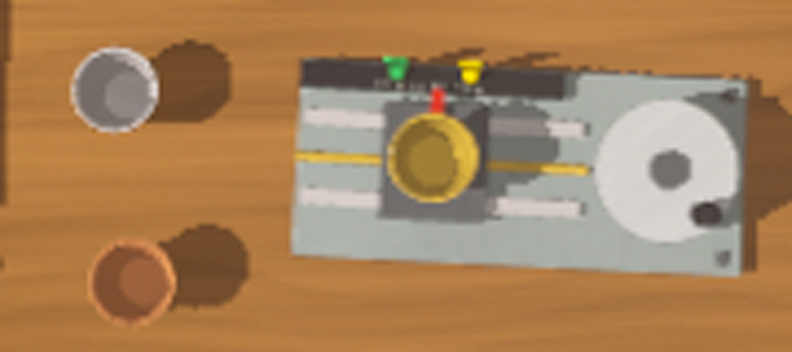

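View pics/b.png

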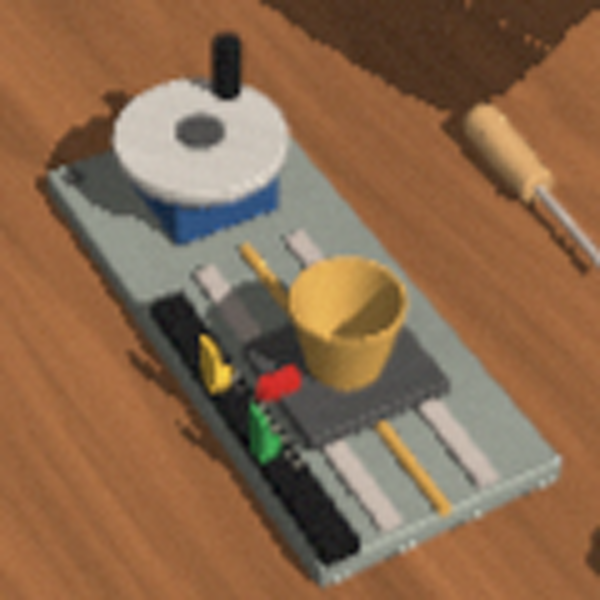

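The top crop shows the green flag at crop (397,68), yellow at (470,70), pointer at (437,100), hub at (670,170) and peg at (706,213). The pointer has to go +y by about 28 mm, which is anticlockwise. The scene crop agrees: the stage is clear apart from the peg standing towards the robot.

```bash
cat >> h.py <<'E'
def soft(c,k,box):
    u0,v0,u1,v1=box; im=c["color"][v0:v1,u0:u1].astype(float); r,g,b=im[...,0],im[...,1],im[...,2]
    w={"red":r-2.2*np.maximum(g,b),"green":g-1.3*np.maximum(r,b),"yellow":np.minimum(r,g)-2.5*b-20*(r>1.4*g)}[k].clip(0)
    v,u=np.mgrid[v0:v1,u0:u1]; return np.array([(w*u).sum(),(w*v).sum()])/w.sum()
def circ(c,xy,rad,z0,z1,R=.06):
    P=cloud(c); m=(np.hypot(P[...,0]-xy[0],P[...,1]-xy[1])<R)&(P[...,2]>z0)&(P[...,2]<z1)&(c["range_z"]>0)
    p=P[m]; (x,y),r=cv2.minEnclosingCircle(p[:,:2].astype(np.float32)); return np.array([x,y,r]).round(4),np.median(p,0).round(4),len(p)
E
python3 - <<'E'
from h import *
T=dict(np.load("pics/top0.npz"));S=dict(np.load("pics/scene0.npz"))
for n,c in(("T",T),("S",S)):
  print(n,"holder",circ(c,(.527,.008),.032,.078,.09),"\n copper",circ(c,(.44,.22),.032,.043,.058,.05),"\n steel",circ(c,(.58,.24),.032,.043,.058,.05))
  print(" hub",circ(c,(.515,-.16),.052,.06,.074,.07),"\n peg",circ(c,(.5,-.18),.009,.09,.125,.09))
print("T plane: holder",plane(T,[[238.3,205.7]],.084),"copper",plane(T,[[140+132/4.4-.4,170+281/4.4-.4]],.05),"hub",plane(T,[[140+667/4.4-.4,170+170/4.4-.4]],.068),"peg",plane(T,[[140+706/4.4-.4,170+213/4.4-.4]],.108))
print("S plane: hub",plane(S,[[195+200/5-.4,140+131/5-.4]],.068),"holder",plane(S,[[195+347/5-.4,140+300/5-.4]],.084),"pegtop",plane(S,[[195+226/5-.4,140+38/5-.4]],.108))
for k,b,bs in(("red",(235,188,243,197),(244,210,258,222)),("green",(226,181,234,189),(242,218,254,234)),("yellow",(242,181,251,190),None)):
  u=soft(T,k,b);print(k,u,plane(T,[u],.045)); 
  if bs: v=soft(S,k,bs); print("  ",v,two(T,u,S,v))
E
```

```text
T holder (array([0.5263, 0.0108, 0.0316]), array([0.5312, 0.0122, 0.0834]), 77) 
 copper (array([0.4412, 0.2328, 0.0322]), array([0.4432, 0.2373, 0.0487]), 73) 
 steel (array([0.5818, 0.2443, 0.0321]), array([0.5865, 0.2533, 0.05  ]), 77)
 hub (array([ 0.5145, -0.1587,  0.0521]), array([ 0.5155, -0.1566,  0.068 ]), 780) 
 peg (array([ 0.4815, -0.1819,  0.0089]), array([ 0.4819, -0.1805,  0.1071]), 32)
S holder (array([0.5263, 0.009 , 0.0326]), array([0.525 , 0.0057, 0.0824]), 119) 
 copper (array([0.4424, 0.2324, 0.0331]), array([0.4366, 0.2302, 0.0488]), 158) 
 steel (array([0.5843, 0.2439, 0.0326]), array([0.5782, 0.2379, 0.0486]), 167)
 hub (array([ 0.5146, -0.1596,  0.0533]), array([ 0.5193, -0.1546,  0.0679]), 692) 
 peg (array([ 0.4841, -0.1843,  0.0104]), array([ 0.485 , -0.1801,  0.1051]), 43)
T plane: holder [[0.52532421 0.00869028 0.084     ]] copper [[0.44231486 0.23231904 0.05      ]] hub [[ 0.51460722 -0.15934506  0.068     ]] peg [[ 0.48202717 -0.18085831  0.108     ]]
S plane: hub [[ 0.51411401 -0.16180465  0.068     ]] holder [[0.52784574 0.01030733 0.084     ]] pegtop [[ 0.48114713 -0.18490821  0.108     ]]
red [238.94778481 192.52531646] [[0.5704822  0.00678306 0.045     ]]
   [250.39733672 216.16322246] (array([0.5699406 , 0.00756891, 0.04111516]), np.float64(0.0022929441331340193))
green [229.56415949 184.75703756] [[0.59653389 0.03689929 0.045     ]]
   [247.33400195 226.98183888] (array([0.59693377, 0.03686029, 0.04309924]), np.float64(0.0004379035996436324))
yellow [246.42690939 185.62154394] [[ 0.59260574 -0.01800324  0.045     ]]
```

```bash
python3 -m handwheel '[[[0.4,-0.5,0,0.145],[0.8,-1,0,0.289],[0.8,-1,0,0.289],[0.8,-1,0,0.289],[0.8,-1,0,0.289]]]' 85; python3 -c "
from bench import ctrl;o=ctrl.get_obs();print(o['eef_pos'],o['eef_rot'],o['time_s'],o['opening'])"
```

```text
time_s: 0.72
eef_pos: [0.3032, -0.2695, 0.2388]
eef_rot: [-0.001, 1.0, 0.002, -0.0]
wrist_force: [0.0, -1.0, -0.2]
opening: 0.993
grasp_force: 0.0
[ 0.30322122 -0.26950841  0.23882677] [-5.47639678e-04  9.99997680e-01  2.08319116e-03 -1.12740853e-05] 0.725 0.9931511599604034
```

```bash
python3 -m handwheel '[[[0.3,-1,0,0],[0.3,-1,0,0],[0.3,-1,0,0],[0.3,-1,0,0]]]' && python3 -m handwheel '[[[0.3,-1,0,0],[0.3,-1,0,0],[0.3,-1,0,0],[0.3,-1,0,0]]]' && python3 -m handwheel '[[[0.1,-0.52,0.2,0],[0.1,-0.52,0.5,0],[0.1,-0.52,0.5,0],[0.1,-0.52,0.5,0]]]'
```

```text
time_s: 1.23
eef_pos: [0.3632, -0.0708, 0.2393]
eef_rot: [-0.0, 1.0, 0.002, 0.0]
wrist_force: [0.3, -0.2, -0.3]
opening: 0.989
grasp_force: 0.0
time_s: 1.72
eef_pos: [0.4234, 0.1296, 0.2391]
eef_rot: [-0.0, 1.0, 0.002, -0.0]
wrist_force: [0.2, -1.2, 0.3]
opening: 0.993
grasp_force: 0.0
time_s: 2.22
eef_pos: [0.4413, 0.2309, 0.1368]
eef_rot: [0.001, 1.0, 0.001, -0.003]
wrist_force: [0.3, 0.5, 0.8]
opening: 0.996
grasp_force: 0.0
```

```bash
python3 -m handwheel '[[[0,-0.005,0,0],[0,-0.005,0,0],[0,-0.005,0,0]]]' 72; python3 - <<'E'
from h import *
from bench import ctrl
S=ctrl.camera("scene");P=cloud(S)
print(ctrl.get_obs()["eef_pos"])
m=(abs(P[...,0]-.442)<.05)&(abs(P[...,1]-.2325)<.08)&(P[...,2]>.06)&(P[...,2]<.3)&(S["range_z"]>0)
p=P[m];h=np.histogram(p[:,2],bins=np.arange(.06,.3,.01));print(list(zip(h[1].round(2),h[0])))
q=p[np.argsort(p[:,2])[:25]];print(q.round(3)[::2].tolist())
v,u=np.where(m);print(u.min(),u.max(),v.min(),v.max())
cv2.imwrite("pics/s1.png",cv2.resize(S["color"][130:300,250:450],None,fx=3.5,fy=3.5,interpolation=2)[:,:,::-1])
E
```

```text
time_s: 2.6
eef_pos: [0.4435, 0.2316, 0.1406]
eef_rot: [-0.0, 1.0, -0.0, 0.001]
wrist_force: [0.7, 0.3, 0.0]
opening: 0.842
grasp_force: 0.0
[0.44334951 0.23168264 0.14032117]
[(np.float64(0.06), np.int64(0)), (np.float64(0.07), np.int64(0)), (np.float64(0.08), np.int64(0)), (np.float64(0.09), np.int64(0)), (np.float64(0.1), np.int64(0)), (np.float64(0.11), np.int64(0)), (np.float64(0.12), np.int64(0)), (np.float64(0.13), np.int64(1)), (np.float64(0.14), np.int64(26)), (np.float64(0.15), np.int64(56)), (np.float64(0.16), np.int64(59)), (np.float64(0.17), np.int64(52)), (np.float64(0.18), np.int64(55)), (np.float64(0.19), np.int64(168)), (np.float64(0.2), np.int64(153)), (np.float64(0.21), np.int64(161)), (np.float64(0.22), np.int64(138)), (np.float64(0.23), np.int64(202)), (np.float64(0.24), np.int64(245)), (np.float64(0.25), np.int64(36)), (np.float64(0.26), np.int64(93)), (np.float64(0.27), np.int64(140)), (np.float64(0.28), np.int64(140))]
[[0.434, 0.194, 0.137], [0.439, 0.195, 0.141], [0.447, 0.196, 0.143], [0.435, 0.196, 0.144], [0.451, 0.275, 0.145], [0.45, 0.196, 0.145], [0.441, 0.195, 0.146], [0.454, 0.271, 0.147], [0.454, 0.268, 0.147], [0.436, 0.197, 0.148], [0.453, 0.27, 0.149], [0.454, 0.273, 0.149], [0.448, 0.277, 0.15]]
330 387 173 240
```

View pics/s1.png

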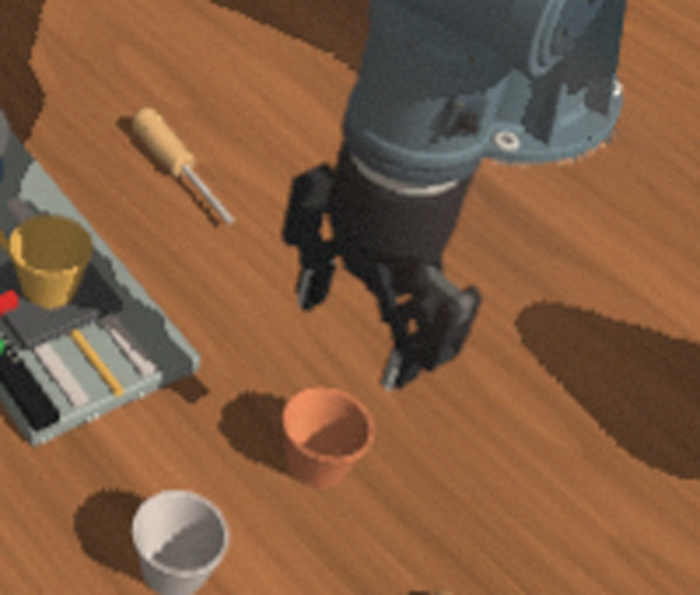

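The gripper stands straight above the copper cup (crop 328,435). With the jaws at 72 mm the fingertips are at about TCP height. I go down to about 11 mm below the rim and close.

```bash
python3 -m handwheel '[[[0,0,0.2,0],[0,0,0.35,0],[0,0,0.45,0],[0,0,0.5,0],[0,0,0.5,0],[0,0,0.5,0]]]' 80 && python3 -m handwheel '[[[0,0,0,0],[0,0,0,0],[0,0,0,0],[0,0,0,0],[0,0,0,0],[0,0,0,0]]]' 45
```

```text
time_s: 3.4
eef_pos: [0.4435, 0.2322, 0.0403]
eef_rot: [-0.0, 1.0, 0.0, 0.001]
wrist_force: [-0.7, 0.3, 0.4]
opening: 0.932
grasp_force: 0.0
time_s: 4.15
eef_pos: [0.4439, 0.2321, 0.0412]
eef_rot: [-0.0, 1.0, 0.0, 0.001]
wrist_force: [-2.6, -2.2, 11.3]
opening: 0.694
grasp_force: 62.0
```

```bash
python3 -m handwheel '[[[0,0,-0.1,0],[0,0,-0.3,0],[0,0,-0.5,0],[0,0,-0.7,0],[0,0,-0.75,0],[0,0,-0.75,0]]]'; python3 - <<'E'
from h import *
from bench import ctrl
S=ctrl.camera("scene")
cv2.imwrite("pics/s2.png",cv2.resize(S["color"][130:270,270:430],None,fx=4.2,fy=4.2,interpolation=2)[:,:,::-1])
E
```

```text
time_s: 4.9
eef_pos: [0.4427, 0.2321, 0.1893]
eef_rot: [-0.0, 1.0, 0.0, 0.0]
wrist_force: [-0.0, 0.2, -1.5]
opening: 0.697
grasp_force: 65.1
```

View pics/s2.png

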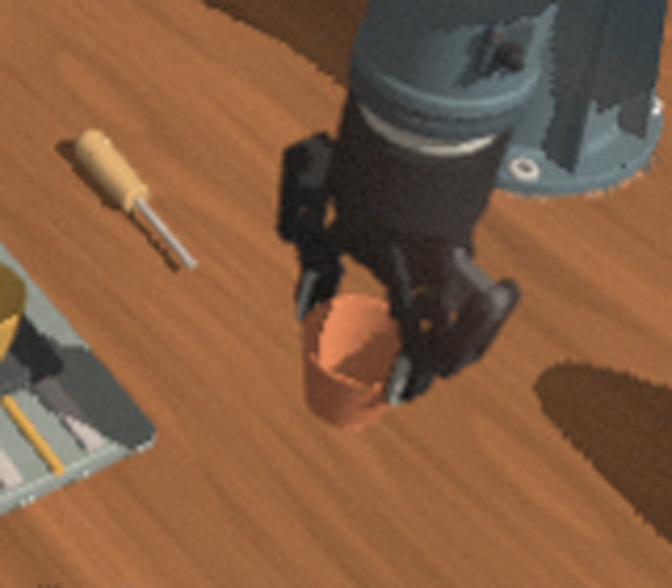

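The cup is held upright, with its rim at crop (350,300) and the tips a little under it. I measure its pose in the grip.

```bash
python3 - <<'E'
from h import *
from bench import ctrl
print(ctrl.get_obs()["eef_pos"].round(4))
for n in("scene","top"):
    c=ctrl.camera(n);P=cloud(c);hsv=cv2.cvtColor(c["color"],cv2.COLOR_RGB2HSV)
    m=(cv2.inRange(hsv,(3,110,60),(14,255,255))>0)&(abs(P[...,0]-.443)<.06)&(abs(P[...,1]-.232)<.06)&(P[...,2]>.1)&(c["range_z"]>0)
    p=P[m];print(n,len(p))
    if len(p)<20: continue
    print(np.percentile(p,[0,2,50,98,100],axis=0).round(4).tolist())
    t=p[p[:,2]>np.percentile(p[:,2],99)-.004]; (a,b),r=cv2.minEnclosingCircle(t[:,:2].astype(np.float32));print("rim",a,b,r,len(t))
    for s in (0,1):
        q=t[(t[:,0]>.443)==s]; print(" x side",s,q.mean(0).round(4))
        q=t[(t[:,1]>.232)==s]; print(" y side",s,q.mean(0).round(4))
E
```

```text
[0.442  0.2319 0.1882]
scene 700
[[0.4106, 0.1721, 0.1471], [0.4143, 0.19, 0.1511], [0.4409, 0.2249, 0.1809], [0.4716, 0.2651, 0.3538], [0.5022, 0.2914, 0.4981]]
rim 0.48507145047187805 0.19664375483989716 0.01912670023739338 10
 x side 0 [nan nan nan]
 y side 0 [0.4813 0.1997 0.4559]
 x side 1 [0.4813 0.1997 0.4559]
 y side 1 [nan nan nan]
top 80
[[0.3962, 0.174, 0.153], [0.3974, 0.1801, 0.1541], [0.4283, 0.2256, 0.1956], [0.4691, 0.2401, 0.5052], [0.5003, 0.2421, 0.509]]
rim 0.44823262095451355 0.21425223350524902 0.058952875435352325 6
 x side 0 [0.3985 0.2331 0.5055]
 y side 0 [0.434  0.2114 0.5043]
 x side 1 [0.5003 0.1868 0.5028]
 y side 1 [0.3969 0.2393 0.5058]<stdin>:12: RuntimeWarning: Mean of empty slice.
  ret = um.true_divide(
<stdin>:13: RuntimeWarning: Mean of empty slice.
```

```bash
python3 -m handwheel '[[[0.1,0.25,0,0],[0.2,0.5,0,0],[0.3,0.8,0,0],[0.4,1,0,0],[0.42,1,0,0],[0.42,1,0,0]]]' && python3 -m handwheel '[[[0,0.11,0,0],[0,0.11,0.15,0],[0,0.11,0.23,0],[0,0.11,0.23,0],[0,0.11,0.23,0]]]'; python3 - <<'E'
from h import *
from bench import ctrl
o=ctrl.get_obs();print(o["eef_pos"].round(4),o["wrist_force"].round(1))
S=ctrl.camera("scene");T=ctrl.camera("top")
cv2.imwrite("pics/s3.png",cv2.resize(S["color"][100:240,190:350],None,fx=4.2,fy=4.2,interpolation=2)[:,:,::-1])
for n,c in(("S",S),("T",T)):
    P=cloud(c);hsv=cv2.cvtColor(c["color"],cv2.COLOR_RGB2HSV)
    for k,l,h,z0,z1 in(("cu",(3,110,60),(14,255,255),.09,.19),("brass",(18,150,60),(25,255,255),.07,.09)):
        m=(cv2.inRange(hsv,l,h)>0)&(abs(P[...,0]-.526)<.05)&(abs(P[...,1]-.01)<.045)&(P[...,2]>z0)&(P[...,2]<z1)
        p=P[m]; print(n,k,len(p),np.percentile(p,[1,50,99],axis=0).round(4).tolist() if len(p) else "")
E
```

```text
time_s: 5.8
eef_pos: [0.5259, 0.0324, 0.1878]
eef_rot: [-0.0, 1.0, -0.0, -0.001]
wrist_force: [0.0, -0.0, -2.2]
opening: 0.695
grasp_force: 65.3
time_s: 6.42
eef_pos: [0.5271, 0.0106, 0.1439]
eef_rot: [0.0, 1.0, 0.001, 0.0]
wrist_force: [0.2, 0.4, -1.1]
opening: 0.694
grasp_force: 65.4
[0.5271 0.0106 0.1439] [ 0.2  0.4 -1.1]
S cu 363 [[0.4976, -0.018, 0.1056], [0.5306, -0.002, 0.1324], [0.556, 0.042, 0.1863]]
S brass 99 [[0.4999, -0.0184, 0.0702], [0.5391, 0.0265, 0.0798], [0.5582, 0.0414, 0.0864]]
T cu 0 
T brass 0
```

View pics/s3.png

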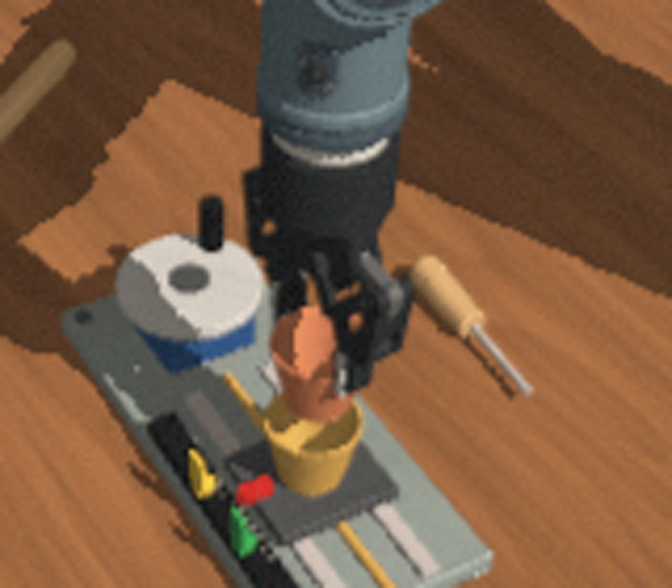

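The copper cup (crop 312,350) hangs straight above the brass holder (crop 312,440). I lower it gently.

```bash
python3 -m handwheel '[[[0,0,0.05,0],[0,0,0.1,0],[0,0,0.15,0],[0,0,0.19,0],[0,0,0.21,0],[0,0,0.21,0]]]'  && python3 -m handwheel '[[[0,0,0.01,0],[0,0,0.015,0],[0,0,0.02,0],[0,0,0.02,0]]]'
```

```text
time_s: 7.28
eef_pos: [0.5269, 0.0098, 0.1012]
eef_rot: [0.0, 1.0, 0.0, 0.0]
wrist_force: [1.2, -1.5, -2.5]
opening: 0.696
grasp_force: 65.3
time_s: 7.78
eef_pos: [0.5276, 0.0095, 0.098]
eef_rot: [0.0, 1.0, 0.0, 0.001]
wrist_force: [2.6, -3.5, 3.6]
opening: 0.694
grasp_force: 65.9
```

```bash
python3 -m handwheel '[[[0,0,0.005,0],[0.0,0,0.01,0],[0,0,0.01,0],[0,0,0.01,0]]]' ; python3 -m handwheel '[[[0,0,0.005,0],[0.0,0,0.01,0],[0,0,0.01,0],[0,0,0.01,0]]]'
```

```text
time_s: 8.28
eef_pos: [0.528, 0.0092, 0.0963]
eef_rot: [0.001, 1.0, 0.0, 0.001]
wrist_force: [2.8, -6.2, 4.6]
opening: 0.691
grasp_force: 66.0
time_s: 8.78
eef_pos: [0.5282, 0.0089, 0.0946]
eef_rot: [0.001, 1.0, 0.0, 0.002]
wrist_force: [2.3, -6.2, 5.5]
opening: 0.696
grasp_force: 66.1
```

```bash
python3 -m handwheel '[[[0.003,0.006,0.005,0],[0.003,0.006,0.01,0],[0.003,0.006,0.01,0],[0.003,0.006,0.01,0]]]' ; python3 -m handwheel '[[[0,0,0.005,0],[0.0,0,0.01,0],[0,0,0.01,0],[0,0,0.01,0]]]'
```

```text
time_s: 9.28
eef_pos: [0.5284, 0.0084, 0.0928]
eef_rot: [0.0, 1.0, 0.0, 0.001]
wrist_force: [-0.2, -3.8, 10.8]
opening: 0.696
grasp_force: 66.5
time_s: 9.78
eef_pos: [0.5286, 0.0084, 0.0924]
eef_rot: [0.001, 1.0, 0.0, 0.001]
wrist_force: [-6.7, -3.9, 24.7]
opening: 0.696
grasp_force: 67.6
```

Seated: the vertical force rises and the descent has stopped. Release gently, then back off upward.

```bash
python3 -m handwheel '[[[0,0,-0.005,0],[0,0,-0.005,0],[0,0,-0.005,0],[0,0,-0.005,0],[0,0,-0.005,0]]]' 85 && python3 -m handwheel '[[[0,0,-0.05,0],[0,0,-0.2,0],[0,0,-0.4,0],[0,0,-0.6,0],[0,0,-0.6,0]]]' && python3 -m handwheel '[[[-0.2,0.25,0,0],[-0.22,0.5,0,0],[-0.22,0.8,0,0],[-0.22,0.97,0,0],[-0.22,0.97,0,0],[-0.22,0.97,0,0]]]' 50; python3 - <<'E'
from h import *
from bench import ctrl
print(ctrl.get_obs()["eef_pos"].round(4))
S=ctrl.camera("scene");T=ctrl.camera("top");np.savez("pics/scene4.npz",**S);np.savez("pics/top4.npz",**T)
for n,c in(("T",T),("S",S)):
    print(n,"nested",circ(c,(.527,.009),.032,.094,.112,.045),"peg",circ(c,(.482,-.182),.009,.09,.115,.03))
    P=cloud(c);m=(np.hypot(P[...,0]-.527,P[...,1]-.009)<.05)&(P[...,2]>.09)&(P[...,2]<.13);print(np.percentile(P[m][:,2],[5,50,95,99]).round(4),m.sum())
E
```

```text
time_s: 10.4
eef_pos: [0.5271, 0.009, 0.09]
eef_rot: [-0.0, 1.0, 0.0, -0.0]
wrist_force: [0.3, 0.2, 0.3]
opening: 0.993
grasp_force: 0.0
time_s: 11.02
eef_pos: [0.5298, 0.0084, 0.215]
eef_rot: [0.001, 1.0, 0.0, 0.004]
wrist_force: [-0.7, 0.0, -0.4]
opening: 0.995
grasp_force: 0.0
time_s: 11.78
eef_pos: [0.483, -0.1845, 0.2097]
eef_rot: [-0.001, 1.0, 0.0, -0.001]
wrist_force: [-0.2, 0.3, -0.6]
opening: 0.584
grasp_force: 0.0
[ 0.483  -0.1845  0.2097]
T nested (array([0.5264, 0.0115, 0.0316]), array([0.5259, 0.0127, 0.1007]), 93) peg (array([0., 0., 0.]), array([nan, nan, nan]), 0)
[0.0907 0.1003 0.1047 0.1053] 107
S nested (array([0.527 , 0.0089, 0.0329]), array([0.5223, 0.0044, 0.0997]), 147) peg (array([ 0.4835, -0.1829,  0.0099]), array([ 0.4854, -0.1799,  0.1037]), 47)
[0.0907 0.098  0.1027 0.1034] 193
  return _methods._mean(a, axis=axis, dtype=dtype,
  ret = um.true_divide(
```

The cup is nested, level and centred, with its rim at 0.102 m. Next I pinch the crank peg.

```bash
python3 -m handwheel '[[[0,-0.01,0.15,0],[0,-0.01,0.35,0],[0,-0.01,0.5,0],[0,-0.01,0.58,0],[0,-0.01,0.6,0],[0,-0.01,0.6,0]]]' 50 && python3 -m handwheel '[[[0,0,0,0],[0,0,0,0],[0,0,0,0],[0,0,0,0],[0,0,0,0],[0,0,0,0],[0,0,0,0]]]' 10
```

```text
time_s: 12.62
eef_pos: [0.484, -0.1832, 0.0911]
eef_rot: [0.0, 1.0, 0.0, 0.0]
wrist_force: [0.5, 0.2, 1.0]
opening: 0.587
grasp_force: 0.0
time_s: 13.5
eef_pos: [0.4837, -0.1846, 0.0916]
eef_rot: [0.001, 1.0, 0.0, 0.0]
wrist_force: [-3.8, -3.2, 6.4]
opening: 0.185
grasp_force: 58.5
```

```bash
python3 - <<'E'
import numpy as np
for f0 in (215.5,):
  for a,b in((0,60),(60,120),(120,180)):
    r=[]
    for s in np.linspace(a,b,7)[1:]:
      d=.04*np.array([np.cos(np.radians(f0+s))-np.cos(np.radians(f0+a)),np.sin(np.radians(f0+s))-np.sin(np.radians(f0+a))]);r.append([round(d[0]/.2,3),round(-d[1]/.2,3)])
    print(a,b,r)
E
```

```text
0 60 [[np.float64(0.023), np.float64(0.027)], [np.float64(0.05), np.float64(0.049)], [np.float64(0.08), np.float64(0.066)], [np.float64(0.113), np.float64(0.077)], [np.float64(0.147), np.float64(0.083)], [np.float64(0.182), np.float64(0.083)]]
60 120 [[np.float64(0.034), np.float64(-0.006)], [np.float64(0.067), np.float64(-0.019)], [np.float64(0.097), np.float64(-0.036)], [np.float64(0.123), np.float64(-0.059)], [np.float64(0.146), np.float64(-0.086)], [np.float64(0.163), np.float64(-0.116)]]
120 180 [[np.float64(0.012), np.float64(-0.033)], [np.float64(0.017), np.float64(-0.067)], [np.float64(0.017), np.float64(-0.102)], [np.float64(0.011), np.float64(-0.136)], [np.float64(-0.001), np.float64(-0.169)], [np.float64(-0.019), np.float64(-0.199)]]
```

```bash
python3 -m handwheel '[[[0.023,0.027,0,0],[0.05,0.049,0,0],[0.08,0.066,0,0],[0.113,0.077,0,0],[0.113,0.077,0,0],[0.113,0.077,0,0]]]'; python3 - <<'E'
from h import *
from bench import ctrl
S=ctrl.camera("scene");print(circ(S,(.507,-.199),.009,.09,.115,.03)); print(soft(S,"red",(240,208,262,226)))
P=cloud(S);print(ctrl.get_obs()["wrist_force"])
E
```

```text
time_s: 14.25
eef_pos: [0.5055, -0.1989, 0.0915]
eef_rot: [0.0, 1.0, 0.0, -0.001]
wrist_force: [-6.6, 1.4, 9.2]
opening: 0.186
grasp_force: 59.8
(array([ 0.508 , -0.1941,  0.0209]), array([ 0.5124, -0.1843,  0.1033]), 72)
[251.06166597 217.27668891]
[-6.3223469   0.54391835  8.58272468]
```

```bash
python3 -m handwheel '[[[0.034,0.006,0,0],[0.069,0.006,0,0],[0.103,0,0,0],[0.136,-0.013,0,0],[0.166,-0.03,0,0],[0.192,-0.053,0,0],[0.192,-0.053,0,0],[0.192,-0.053,0,0]]]'; python3 - <<'E'
from h import *
from bench import ctrl
S=ctrl.camera("scene"); print(soft(S,"red",(240,208,264,230)))
E
```

```text
time_s: 15.3
eef_pos: [0.5498, -0.1961, 0.0924]
eef_rot: [0.007, 1.0, -0.0, 0.007]
wrist_force: [16.5, -27.2, -18.6]
opening: 0.142
grasp_force: 55.2
[252.54145132 219.05532117]
```

The force shows the pads sliding along the peg: the wheel turned about 81° against 100° commanded. I open, look for the peg again, and then turn the jaws so that they close along the tangent.

```bash
python3 -m handwheel '[[[0,0,0,0],[0,0,0,0],[0,0,0,0]]]' 45; python3 -m handwheel '[[[0,0,-0.1,0],[0,0,-0.3,0],[0,0,-0.5,0],[0,0,-0.5,0]]]' ; python3 - <<'E'
from h import *
from bench import ctrl
o=ctrl.get_obs();print(o["q"].round(3),o["eef_pos"].round(4))
S=ctrl.camera("scene");T=ctrl.camera("top"); print(soft(S,"red",(240,208,264,230)))
P=cloud(S)
m=(np.hypot(P[...,0]-.5145,P[...,1]+.159)<.055)&(P[...,2]>.078)&(P[...,2]<.112);p=P[m]
print(len(p),np.percentile(p,[3,50,97],axis=0).round(4).tolist(), circ(S,(.535,-.193),.009,.09,.115,.035))
cv2.imwrite("pics/s5.png",cv2.resize(S["color"][110:240,190:310],None,fx=4.5,fy=4.5,interpolation=2)[:,:,::-1])
E
```

```text
time_s: 15.72
eef_pos: [0.544, -0.1874, 0.0902]
eef_rot: [-0.0, 1.0, 0.0, -0.0]
wrist_force: [-1.0, -0.2, -0.1]
opening: 0.527
grasp_force: 0.0
time_s: 16.23
eef_pos: [0.5464, -0.1885, 0.1943]
eef_rot: [0.002, 1.0, 0.001, 0.003]
wrist_force: [0.6, -0.6, -1.2]
opening: 0.526
grasp_force: 0.0
[-0.538  0.226  1.648  0.     1.261  1.032] [ 0.5464 -0.1885  0.1943]
[252.52261199 219.02861872]
62 [[0.529, -0.2009, 0.0811], [0.5372, -0.1896, 0.0982], [0.5437, -0.1861, 0.109]] (array([ 0.5355, -0.1933,  0.0095]), array([ 0.5371, -0.1911,  0.1041]), 44)
```

View pics/s5.png

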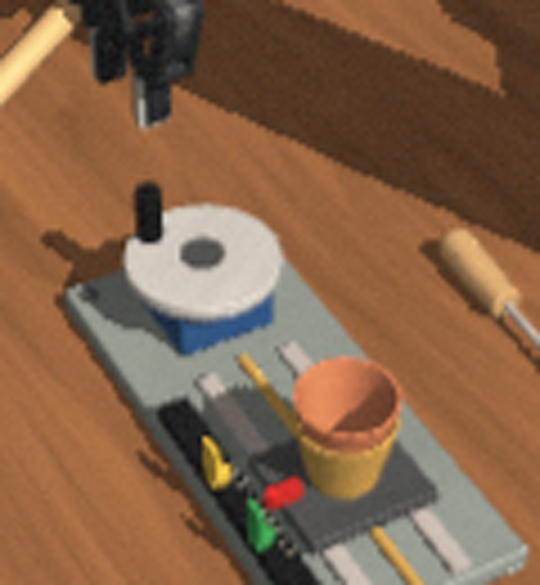

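The peg now stands at crop (148,212), i.e. (0.5355,-0.1935), so φ is about -59°. The copper cup is nested properly in the holder (crop 347,420). I re-centre with a twist of 60°.

```bash
python3 -m handwheel '[[[-0.046,0.025,0,0.12],[-0.046,0.025,0,0.24],[-0.046,0.025,0,0.36],[-0.046,0.025,0,0.48],[-0.046,0.025,0,0.6],[-0.046,0.025,0.1,0.698],[-0.046,0.025,0.3,0.698],[-0.046,0.025,0.45,0.698],[-0.046,0.025,0.5,0.698],[-0.046,0.025,0.5,0.698]]]' 45 && python3 -m handwheel '[[[0,0,0,0],[0,0,0,0],[0,0,0,0],[0,0,0,0],[0,0,0,0],[0,0,0,0],[0,0,0,0]]]' 10;  python3 - <<'E'
import numpy as np
# rows in tool frame: wheel at phi, tool x heading phi (radially out) ; ccw step s: twist -s
for s in range(10,80,10):
    a=np.radians(s); r=.04/.2
    # tool x = radial out, tool y heading -90deg from x => tangential ccw = -y
    print(s,round(r*(np.cos(a)-1),3),round(-r*np.sin(a),3),round(-a/1.5,3))
E
```

```text
time_s: 17.58
eef_pos: [0.5344, -0.1924, 0.0892]
eef_rot: [-0.0, 0.866, -0.5, -0.001]
wrist_force: [-0.5, 0.7, -0.3]
opening: 0.53
grasp_force: 0.0
time_s: 18.45
eef_pos: [0.5358, -0.194, 0.0919]
eef_rot: [0.0, 0.866, -0.5, 0.001]
wrist_force: [-2.5, -2.1, 6.2]
opening: 0.186
grasp_force: 58.6
10 -0.003 -0.035 -0.116
20 -0.012 -0.068 -0.233
30 -0.027 -0.1 -0.349
40 -0.047 -0.129 -0.465
50 -0.071 -0.153 -0.582
60 -0.1 -0.173 -0.698
70 -0.132 -0.188 -0.814
```

```bash
python3 -m handwheel '[[[-0.003,-0.035,0,-0.116],[-0.012,-0.068,0,-0.233],[-0.027,-0.1,0,-0.349],[-0.047,-0.129,0,-0.465],[-0.071,-0.153,0,-0.582],[-0.071,-0.153,0,-0.582],[-0.071,-0.153,0,-0.582]]]'; cat > m.py <<'E'
from h import *
from bench import ctrl
o=ctrl.get_obs();e=o["eef_pos"];print(e.round(4),"phi",np.degrees(np.arctan2(e[1]+.159,e[0]-.5145)).round(1),"r",np.hypot(e[1]+.159,e[0]-.5145).round(4),o["wrist_force"].round(1),"q6",o["q"][5].round(2))
S=ctrl.camera("scene");T=ctrl.camera("top");np.savez("pics/sL.npz",**S);np.savez("pics/tL.npz",**T)
n=np.array([.068,.9977])
for k,bt,bs in(("red",(222,188,244,198),(240,208,272,236)),("green",(226,181,234,189),(240,218,254,236))):
    try: u=soft(T,k,bt)
    except Exception: u=None
    v=soft(S,k,bs);print(k,"T",u.round(2),"S",v.round(2),end=" ")
    p=two(T,u,S,v);print(p[0].round(4),round(p[1],4),"y",round(p[0][:2]@n,4))
E
python3 m.py
```

```text
time_s: 19.32
eef_pos: [0.553, -0.166, 0.0919]
eef_rot: [0.001, 0.996, -0.086, -0.002]
wrist_force: [-13.4, -2.0, 13.4]
opening: 0.186
grasp_force: 59.5
[ 0.553  -0.166   0.0919] phi -10.3 r 0.0392 [-13.4  -2.   13.4] q6 1.25
red T [233.09 191.83] S [253.88 220.98] [0.5721 0.0269 0.0418] 0.0033 y 0.0658
green T [229.56 184.75] S [247.37 226.96] [0.5969 0.0369 0.0432] 0.0004 y 0.0774
```

```bash
python3 -m handwheel '[[[-0.003,-0.035,0,-0.116],[-0.012,-0.068,0,-0.233],[-0.027,-0.1,0,-0.349],[-0.047,-0.129,0,-0.465],[-0.071,-0.153,0,-0.582],[-0.1,-0.173,0,-0.698],[-0.1,-0.173,0,-0.698],[-0.1,-0.173,0,-0.698]]]'; python3 m.py; python3 - <<'E'
from h import *
T=dict(np.load("pics/tL.npz"));S=dict(np.load("pics/sL.npz"))
a=cv2.resize(T["color"][175:215,210:260],None,fx=8,fy=8,interpolation=0)
b=cv2.resize(S["color"][200:240,225:275],None,fx=8,fy=8,interpolation=0)
cv2.imwrite("pics/c.png",np.hstack([a,b])[:,:,::-1])
E
```

```text
time_s: 20.42
eef_pos: [0.5384, -0.1317, 0.0918]
eef_rot: [0.002, 0.906, 0.423, -0.004]
wrist_force: [-18.4, -16.4, 14.1]
opening: 0.185
grasp_force: 59.6
[ 0.5384 -0.1317  0.0918] phi 48.8 r 0.0363 [-18.4 -16.4  14.1] q6 0.25
red T [230.67 191.72] S [255.33 223.  ] [0.5727 0.0348 0.0418] 0.0032 y 0.0737
green T [229.58 184.76] S [247.39 227.01] [0.5969 0.0369 0.043 ] 0.0003 y 0.0774
```

View pics/c.png

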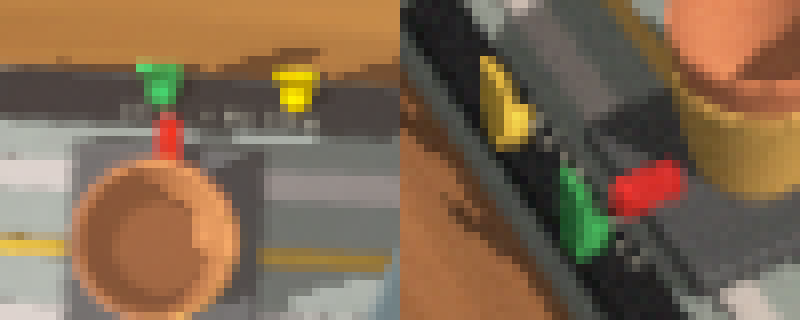

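Left (top view): the pointer at crop (171,138) is still a little to the -y side of the green flag's axis (160,85). Right (scene view): the red pointer approaches the green flag. I'll refine the offset with the top view, which has little parallax in y.

```bash
cat > g.py <<'E'
from h import *
n=np.array([.07,.9975])
def W(im,k):
    r,g,b=[im[...,i].astype(float) for i in range(3)]
    return (r-2.2*np.maximum(g,b) if k=="red" else g-1.3*np.maximum(r,b) if k=="green" else np.minimum(r,g)-2*b-3*np.abs(r-g)).clip(0)
def ys(c,k,box,zr):
    u0,v0,u1,v1=box; v,u=np.mgrid[v0:v1,u0:u1]; w=W(c["color"][v0:v1,u0:u1],k)
    P=cloud(c)[v0:v1,u0:u1]; out=[]
    z=np.clip(P[...,2],*zr)
    q=plane(c,np.c_[u.ravel(),v.ravel()],0.0); o=c["pose"][:3,3]
    t=(z.ravel()/o[2])[:,None]; X=(q+(o-q)*t).reshape(P.shape)   # point of the ray at height z
    Y=X[...,:2]@n
    rows=[(int(v0+i),round((w[i]*Y[i]).sum()/w[i].sum()*1e3,2),round(float((w[i]*z[i]).sum()/w[i].sum()),3),int(w[i].sum())) for i in range(len(w)) if w[i].sum()>60]
    return round((w*Y).sum()/w.sum()*1e3,2),rows
E
python3 - <<'E'
from g import *
for f in("pics/top0.npz","pics/top4.npz","pics/tL.npz"):
    T=dict(np.load(f));print(f)
    for k,b,zr in(("red",(222,188,244,198),(.038,.046)),("green",(224,180,236,190),(.03,.065)),("yellow",(241,180,253,190),(.03,.065))):
        print(k,ys(T,k,b,zr))
S=dict(np.load("pics/sL.npz"));print("S red",ys(S,"red",(240,208,272,236),(.03,.06)));print("S green",ys(S,"green",(240,214,256,236),(.03,.065)))
E
```

```text
pics/top0.npz
red (np.float64(46.73), [(191, np.float64(46.98), 0.045, 192), (192, np.float64(46.59), 0.046, 115), (193, np.float64(46.84), 0.044, 191), (194, np.float64(46.54), 0.042, 220)])
green (np.float64(78.39), [(183, np.float64(79.72), 0.063, 299), (184, np.float64(77.02), 0.057, 224), (185, np.float64(78.22), 0.037, 216), (186, np.float64(78.55), 0.038, 218), (187, np.float64(77.89), 0.035, 165)])
yellow (np.float64(23.48), [(184, np.float64(23.68), 0.062, 604), (185, np.float64(22.48), 0.057, 203), (186, np.float64(23.65), 0.038, 422), (187, np.float64(23.63), 0.037, 572), (188, np.float64(23.07), 0.038, 170)])
pics/top4.npz
red (np.float64(46.77), [(191, np.float64(47.05), 0.043, 221), (192, np.float64(46.72), 0.042, 107), (193, np.float64(46.86), 0.042, 187), (194, np.float64(46.43), 0.043, 172)])
green (np.float64(78.42), [(183, np.float64(79.81), 0.061, 302), (184, np.float64(76.99), 0.057, 227), (185, np.float64(78.24), 0.036, 216), (186, np.float64(78.65), 0.036, 217), (187, np.float64(77.77), 0.036, 166)])
yellow (np.float64(23.44), [(184, np.float64(23.66), 0.062, 6
[... 851 characters left out ...]
float64(69.65), 0.041, 191), (221, np.float64(72.99), 0.044, 523), (222, np.float64(74.26), 0.043, 814), (223, np.float64(76.19), 0.042, 885), (224, np.float64(76.97), 0.04, 728), (225, np.float64(77.31), 0.038, 465), (226, np.float64(76.26), 0.034, 256)])
S green (np.float64(80.22), [(221, np.float64(74.06), 0.065, 69), (222, np.float64(73.3), 0.059, 92), (223, np.float64(76.23), 0.058, 128), (224, np.float64(82.64), 0.062, 141), (225, np.float64(80.72), 0.055, 132), (226, np.float64(80.45), 0.05, 168), (227, np.float64(79.39), 0.043, 245), (228, np.float64(80.82), 0.041, 258), (229, np.float64(81.42), 0.038, 266), (230, np.float64(81.92), 0.035, 232), (231, np.float64(82.34), 0.031, 146)])
```

```bash
python3 -m handwheel '[[[-0.01,-0.022,0,-0.073],[-0.02,-0.043,0,-0.145],[-0.027,-0.064,0,-0.218],[-0.034,-0.085,0,-0.291],[-0.034,-0.085,0,-0.291],[-0.034,-0.085,0,-0.291]]]'; cat > m2.py <<'E'
from g import *
from bench import ctrl
o=ctrl.get_obs();e=o["eef_pos"];print(e.round(4),"phi",np.degrees(np.arctan2(e[1]+.159,e[0]-.5145)).round(1),o["wrist_force"].round(1))
T=ctrl.camera("top");S=ctrl.camera("scene");np.savez("pics/tL.npz",**T);np.savez("pics/sL.npz",**S)
print("T red",ys(T,"red",(222,187,244,198),(.038,.046)));print("T green",ys(T,"green",(224,180,236,190),(.03,.065))[0])
print("S",ys(S,"red",(240,208,276,240),(.03,.06))[0],ys(S,"green",(240,214,256,236),(.03,.065))[0], soft(S,"red",(240,208,276,240)))
E
python3 m2.py
```

```text
time_s: 21.28
eef_pos: [0.5235, -0.1249, 0.0919]
eef_rot: [0.002, 0.793, 0.609, -0.001]
wrist_force: [-8.3, -10.5, 7.7]
opening: 0.187
grasp_force: 58.9
[ 0.5235 -0.1249  0.0919] phi 75.2 [ -8.3 -10.5   7.7]
T red (np.float64(77.27), [(190, np.float64(77.48), 0.044, 201), (191, np.float64(77.17), 0.046, 216), (192, np.float64(77.28), 0.043, 203), (193, np.float64(76.95), 0.043, 222), (194, np.float64(77.01), 0.044, 87)])
T green 78.43
S 78.84 80.66 [255.96195625 223.85737382]
```

```bash
python3 - <<'E'
from g import *
T=dict(np.load("pics/top0.npz"))
s=cv2.cvtColor(T["color"],cv2.COLOR_RGB2HSV)[...,1].astype(float)
pts=[]
for u in range(212,304):
    col=s[216:242,u]; 
    i=np.argmax(np.convolve(col>90,[1,1,1],'valid')==3)  # first wood
    a,b=col[i-1],col[i]; pts.append((u,216+i-1+(90-a)/(b-a) if b!=a else 216+i))
X=plane(T,pts,.018)
for _ in range(3):
    c=np.polyfit(X[:,1],X[:,0],1);r=X[:,0]-np.polyval(c,X[:,1]);X=X[abs(r)<.002]
print("-x edge slope",c,r.std(),len(X))
P=cloud(T)
# end edges: -y and +y ends, fit across x
for vs,us,d in((range(190,226),range(200,216),1),(range(195,226),range(300,318),-1)):
    pts=[]
    for v in vs:
        row=s[v,us.start:us.stop]; row=row if d>0 else row[::-1]
        i=np.argmax(np.convolve(row<90,[1,1],'valid')==2)
        if i==0: continue
        t=i-1+(row[i-1]-90)/(row[i-1]-row[i]); pts.append((us.start+t if d>0 else us.stop-1-t,v))
    X=plane(T,pts,.018)
    for _ in range(3):
        c=np.polyfit(X[:,0],X[:,1],1);r=X[:,1]-np.polyval(c,X[:,0]);X=X[abs(r)<.002]
    print("end slope dy/dx",c,r.std(),len(X))
E
```

```text
-x edge slope [0.07022191 0.45029017] 0.00035050941510316873 92
end slope dy/dx [-0.0729198   0.15397435] 0.0003279009032629563 33
end slope dy/dx [-0.06042897 -0.19384109] 0.0002653519069815973 31
```

```bash
python3 -m handwheel '[[[-0.001,-0.014,0,-0.047],[-0.002,-0.028,0,-0.093],[-0.002,-0.028,0,-0.093],[-0.002,-0.028,0,-0.093]]]'; python3 m2.py; python3 - <<'E'
from h import *
T=dict(np.load("pics/tL.npz"));S=dict(np.load("pics/sL.npz"))
a=cv2.resize(T["color"][178:203,218:243],None,fx=16,fy=16,interpolation=2)
b=cv2.resize(S["color"][210:235,237:262],None,fx=16,fy=16,interpolation=2)
cv2.imwrite("pics/d.png",np.hstack([a,b])[:,:,::-1])
E
```

```text
time_s: 21.88
eef_pos: [0.5185, -0.1241, 0.0919]
eef_rot: [0.002, 0.749, 0.663, -0.001]
wrist_force: [-5.2, -12.5, 4.7]
opening: 0.187
grasp_force: 58.9
[ 0.5185 -0.1241  0.0919] phi 83.5 [ -5.2 -12.5   4.7]
T red (np.float64(78.66), [(190, np.float64(79.06), 0.041, 194), (191, np.float64(78.41), 0.044, 192), (192, np.float64(79.12), 0.042, 200), (193, np.float64(78.5), 0.042, 229), (194, np.float64(77.44), 0.042, 72)])
T green 78.36
S 79.74 80.8 [256.16239707 224.21109078]
```

View pics/d.png

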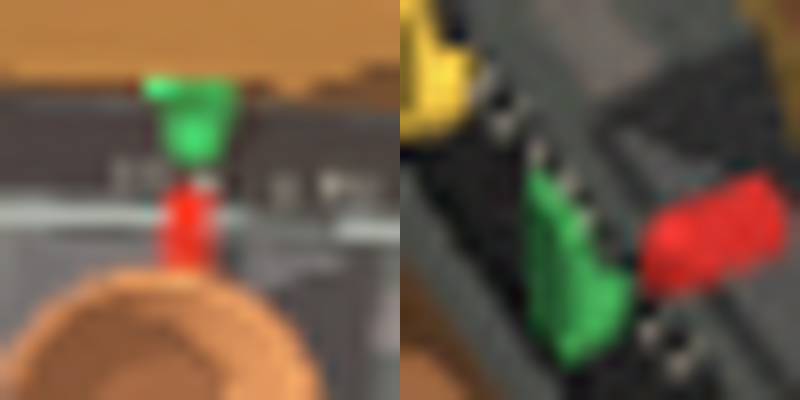

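Left: the pointer's axis (187,230) meets the flag's tip (195,130), allowing for the stage's slight tilt in the image. Averaged over several crank positions it is about 0.3 mm too far. Right: the pointer's tip (648,262) is opposite the green tip (632,288), which lies lower. I wind back by 2° and release.

```bash
python3 -m handwheel '[[[-0.008,0.008,0,0.026],[-0.012,0.008,0,0.026],[-0.012,0.008,0,0.026],[-0.012,0.008,0,0.026]]]'; python3 m2.py;  python3 -m handwheel '[[[0,0,0,0],[0,0,0,0],[0,0,0,0]]]' 35; python3 -m handwheel '[[[0,0,-0.1,0],[0,0,-0.3,0],[0,0,-0.5,0],[0,0,-0.6,0],[0,0,-0.6,0]]]'; python3 m2.py; python3 - <<'E'
from h import *
T=dict(np.load("pics/tL.npz"));S=dict(np.load("pics/sL.npz"))
for c in(T,S): print(circ(c,(.53,.04),.032,.094,.112,.045))
print("peg",circ(S,(.518,-.12),.009,.09,.115,.03))
E
```

```text
time_s: 22.48
eef_pos: [0.5197, -0.1244, 0.0919]
eef_rot: [0.001, 0.762, 0.648, 0.0]
wrist_force: [-3.6, -2.3, 8.1]
opening: 0.187
grasp_force: 59.3
[ 0.5197 -0.1244  0.0919] phi 81.5 [-3.6 -2.3  8.1]
T red (np.float64(78.15), [(190, np.float64(78.48), 0.042, 156), (191, np.float64(77.94), 0.043, 268), (192, np.float64(78.63), 0.044, 183), (193, np.float64(78.1), 0.043, 224), (194, np.float64(77.22), 0.045, 75)])
T green 78.41
S 79.8 80.59 [256.15108467 224.11831376]
time_s: 22.95
eef_pos: [0.5193, -0.1234, 0.0902]
eef_rot: [-0.0, 0.761, 0.648, 0.0]
wrist_force: [-0.8, -0.5, 0.3]
opening: 0.415
grasp_force: 0.0
time_s: 23.58
eef_pos: [0.5204, -0.124, 0.212]
eef_rot: [0.002, 0.761, 0.648, 0.001]
wrist_force: [0.0, -1.1, -0.2]
opening: 0.411
grasp_force: 0.0
[ 0.5204 -0.124   0.212 ] phi 80.5 [ 0.  -1.1 -0.2]
T red (np.float64(78.13), [(190, np.float64(78.38), 0.043, 158), (191, np.float64(77.88), 0.044, 270), (192, np.float64(78.78), 0.042, 183), (193, np.float64(77.96), 0.045, 217), (194, np.float64(77.39), 0.043, 79)])
T green 78.34
S 79.65 80.78 [256.14506948 224.10953284]
(array([0.5283, 0.0432, 0.0315]), array([0.531 , 0.0432, 0.1004]), 87)
(array([0.529 , 0.0407, 0.0323]), array([0.5265, 0.0351, 0.1   ]), 143)
peg (array([ 0.5212, -0.1201,  0.0092]), array([ 0.5224, -0.1169,  0.1043]), 50)
```

The pointer is aligned within the measurement, the cup is nested and level, and the gripper is clear. Handing in.

```bash
python3 -c "
from bench import ctrl;print(ctrl.hand_in())"
```

```text
the job is handed in; nothing more can be done
None
```

I handed the job in at about 24 s: the copper cup is nested upright in the brass holder, and the pointer was cranked to within about 0.3 mm of the green flag's tip by the top camera. The scene camera, which I trusted less, read about 1 mm short; my first grip on the peg slipped and was redone.

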